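# Line up a wheel bracket under the rivet press and close the rivet

## Robot

A 6-joint arm with a two-finger parallel gripper is mounted at the origin on the work surface. World frame = base frame: x ahead of the robot, y to its left, z up, the work surface at z = 0. Lengths are in m, angles in rad, forces in N, time in s.
With the tool pointing down it reaches from about 0.325 to 0.85 m from the base axis. Payload 15.5 kg.
Tool frame: the origin (TCP) lies on the centre line of the jaws, within the pads' length; the fingertips stand 14 mm ahead of it and the grasp point (between the pads) lies 5 mm behind it; z points along the fingers, y is the line along which they close (so a half turn about z gives the same grasp; the last joint's range is limited). The gripper opens to 91 mm and grips with 3 to 60 N. Pads are 32 mm wide; open, the fingers measure 118 mm over their backs; the gripper's body (76 mm by 178 mm) begins 60 mm behind the grasp point.
Start: joints at [-1.266, 0.494, 1.345, -0, 1.302, -0.096], TCP at [0.244, -0.575, 0.206] pointing down, gripper open.
Joint ranges: [-2.91, 2.91], [-0.82, 2.16], [0.22, 2.67], [-1.22, 4.37], [0.12, 2.79], [-3.08, 3.08]. Speed limits (rad/s): [1.89, 1.89, 2.57, 3.01, 3.01, 3.01].

## Interface

Orientations are given as a 3x3 rotation matrix whose columns are the frame's x, y, z axes.
In Python, from workcell import r, read_camera, camera_params gives the robot as it stands. The module is installed in compiled form; this text tells all that it offers.
- The arm moves only by the shell command python3 -m pendant 'ROWS' [FORCE]. ROWS is JSON, a list of rows, each a list of 5 numbers: the gripper's target within -1 to 1 (shut at 1, half-way at 0, fully open at -1), then the shift along the tool's x, y, z in m, then the turn about the tool's z in degrees. A call has 1 to 12 rows; each row is the pose to reach, as a shift and turn from the pose commanded when the call began, along the tool's axes at that moment; what a row does not reach only later rows make up. A row lasts 1/12 s, in which the tool goes at most 41.7 mm and 7.16 degrees, less where a joint would pass 70% of its speed; a pose out of reach is approached as far as the arm can. A call with a gripper value outside its range is refused whole. The fingers move at their own pace and stop on an object; FORCE is the grip in N (left out, the last holds). Time passes only in rows, so rows that repeat a pose let the fingers close. It gives the time, the measured TCP pose, the force, the opening and the grip force at its end, in the units of the state.
- r.sense(): the state, without advancing time (a new reading comes with each control period).
- read_camera(name): name is "scene" or "top" or "wrist"; returns (picture, depth): 420x560x3 uint8, red, green, blue; 420x560 float32, m along the optical axis (not along the pixel's ray), 0 where there is no reading.
- camera_params(name): a dict with "K" (3x3 intrinsics, pixels), "D" ([k1, k2, p1, p2, k3] as OpenCV has them; the pictures are not rectified), "T" (4x4, takes a point from camera to world coordinates). Camera axes: x right, y up, looking along -z (the intrinsics and any distortion apply to the point x, -y, -z); pixel columns grow to the right and rows downward; lengths in m; the calibration is good to about 2 mm. A picture is of the moment at which its call begins: read the wrist's pose just before it. camera_params takes no time and is no camera call; for the wrist camera it gives the pose at the moment of the call.
- r.hand_in(): hands the job in; it is judged then, once.
The state is a dict: "clock": time; "q": joint angles; "qvel": joint speeds; "joint_efforts": joint torques, N m; "ee_pos": TCP position; "eef_rot": TCP orientation; "force": force on the tool from outside, world axes, zero at the start; "ft_torque": the same for the moment, N m; "width": opening from 0.0 (shut) to 1.0 (fully open); "finger_force": force on a finger pad.
Only numpy, scipy, OpenCV 4.12 (cv2) and the standard library are available. Lean on these libraries where they do the work, as an engineer would, in place of code of your own. Each camera call takes 0.05 s, during which the arm holds its last target. There are 200 camera calls.

## Task

On the rivet press, slide the black bracket lying on its bed, without lifting it, square against the fence and along it until the steel rivet head sits centred under the press tip. Then push the ram's cap down until the tip bears on the rivet, let it spring back up, and leave the bracket lined up there. Do not bring the tip down anywhere else, and leave the other things on the bench where they are.

Things in the scene. Friction and masses are not known exactly. Their poses are not given: they have to be found in the camera images.
- press: Bench rivet press, bolted down; its position and yaw vary. Origin on the table under it; x points away from the robot at yaw 0, y to the left. Press frame in mm: flat steel bed x -150 to 90, y -240 to 200, top at z = 12. It carries the fence, the column and arm, and the ram. Nothing stands over the bed on the -y side of the arm's round head.
- fence (a point): Middle of the fence's front (-x) face, at its top, (60, -20, 26) mm in the press frame. The fence is a straight aluminium bar along the press's y, from y = -230 to 190 mm, 15 mm thick, 14 mm high above the bed; the bracket goes against this face.
- press_head (a point): Centre of the top of the arm's round head (radius 24 mm) that guides the ram, at (30, 70, 116) mm in the press frame; the head's underside is at z = 74. The grey arm, 44 mm wide, z 78 to 112, runs from it towards +y to a column at x -2 to 62, y 150 to 195, z up to 140 mm.
- ram_tip (a point): Centre of the flat end, 8 mm across, of the ram's tip; moves down with the ram; at rest at (30, 70, 45) mm in the press frame. The ram is upright.
- ram_cap (a point): Centre of the top of the ram's black cap (46 mm across), exactly above the tip; at rest 165 mm above the table. Push here, straight down.
- ram (a joint): Ram travel in m, 0 at rest (up), growing downward, limit 0.014. A spring returns it; about 2 N starts it and 6 N holds it fully down. With the rivet under the tip, the tip meets it at about 0.011 and stops there.
- bracket: The work: loose black plastic wheel bracket 100 (its x) by 190 (its y) by 18 mm thick, 0.25 to 0.5 kg, flat on the press bed, -y of the tip, up to 17 degrees askew. Origin: centre of its underside. Its -y half has a window right through it, x -30 to 30, y -80 to -10 mm; the rest is solid. With its +x long edge against the fence the rivet is in line with the tip.
- rivet (a point): Centre of the top of the rivet, a proud steel head 12 mm across and 4 mm high on the bracket's top, at (20, 60, 22) mm in the bracket's frame: 30 mm from its +x edge, 35 mm from its +y end.
- rivet_pot: Bystander: open aluminium pot, 56 mm across, 40 mm high, near the -x, +y corner of the press bed. Origin under its centre.
- spare_bracket: Bystander: a like bracket with no rivet head, flat on the table to the robot's right, off the press. Origin at the centre of its underside.
- gear_motor: Bystander: motor, 60 mm across, 82 mm high, upright at the left. Origin under its centre.
- drive_wheel: Bystander: black wheel lying flat, 72 mm across, 34 mm high, at the right. Origin under its centre.
- screwdriver: Bystander: black-handled screwdriver, 200 mm long, lying at the left. Origin about the middle of its length.

How it is judged:
By the outcome, as a careful person would: the job done as asked, in the order asked, and still so for the second after the job is handed in, with the robot touching nothing.
It also fails if it takes over 58 s, if anything falls off the work surface, if the arm or the gripper's body presses on something with over 40 N, if the wrist force passes 120 N, or if a joint passes its speed limit or range.

## Working session

There is one attempt and no reset: what is moved stays moved. The work goes in short steps, Python scripts to look and compute and a shell command to move; the robot and the scene stay as the last step left them, time stands still between calls to the robot, and variables do not carry over. Pictures are saved under pics/ and viewed, at most 10 in all, crops included, and the job is handed in when it is done.

```bash
mkdir -p pics
python3 - <<'E'
from workcell import r, read_camera, camera_params
import cv2,numpy as np
ims=[]
for n in("scene","top"):
    p,d=read_camera(n); cv2.imwrite(f"pics/{n}.png",p[:,:,::-1]); np.savez(f"pics/{n}.npz",p=p,d=d,**camera_params(n))
    c=camera_params(n); print(n,np.round(c["T"],3).tolist(),np.round(c["K"],1).tolist(),c["D"])
s=r.sense();print(s["clock"],s["ee_pos"],np.round(s["eef_rot"],3).tolist(),s["width"])
E
```

```text
scene [[0.823, -0.474, 0.312, 0.954], [0.568, 0.692, -0.446, -0.639], [-0.004, 0.545, 0.839, 1.32], [0.0, 0.0, 0.0, 1.0]] [[516.1, 0.0, 278.6], [0.0, 516.1, 208.6], [0.0, 0.0, 1.0]] [0.02376991 0.         0.         0.         0.        ]
top [[0.0, 0.986, -0.166, 0.269], [-1.0, -0.001, -0.008, 0.002], [-0.009, 0.166, 0.986, 1.591], [0.0, 0.0, 0.0, 1.0]] [[465.5, 0.0, 284.5], [0.0, 465.5, 205.7], [0.0, 0.0, 1.0]] [-0.15865209  0.          0.          0.          0.        ]
0.1 [ 0.24374288 -0.57513081  0.20559655] [[0.921, 0.39, -0.0], [0.39, -0.921, 0.001], [0.0, -0.001, -1.0]] 0.9996965623729342
```

View pics/top.png

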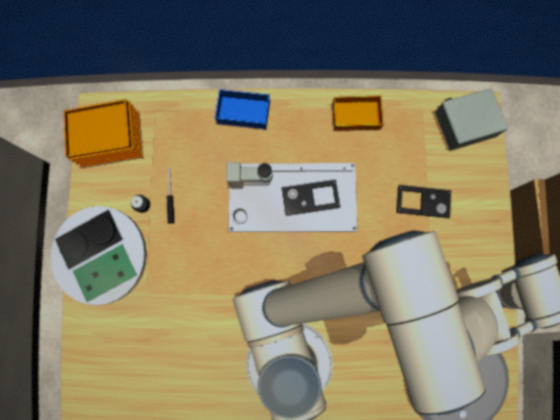

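View pics/scene.png

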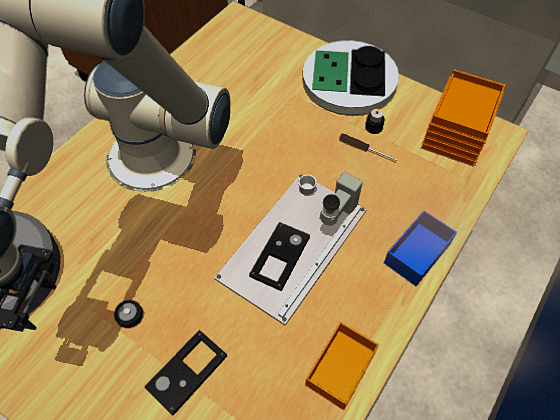

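The top view shows the press bed at (228–357, 163–232), the bracket around (310, 198) with its window at right, and the ram cap near (265, 171). The scene view shows the same, with the bracket at (280, 257) and the cap at (331, 204).

```bash
cat > h.py <<'E'
import cv2,numpy as np
def plane(c,px,z):
    px=np.asarray(px,float).reshape(-1,1,2)
    u=cv2.undistortPoints(px,c["K"],c["D"]).reshape(-1,2)
    d=np.c_[u[:,0],-u[:,1],-np.ones(len(u))]@c["T"][:3,:3].T
    o=c["T"][:3,3]; return o+d*((z-o[2])/d[:,2])[:,None]
def proj(c,P):
    P=np.atleast_2d(P); q=(P-c["T"][:3,3])@c["T"][:3,:3]; q=q*[1,-1,-1]
    return cv2.projectPoints(q,np.zeros(3),np.zeros(3),c["K"],c["D"])[0].reshape(-1,2)
def biggest(m):
    return max(cv2.findContours(m.astype(np.uint8),cv2.RETR_EXTERNAL,cv2.CHAIN_APPROX_NONE)[0],key=cv2.contourArea)
def rect(c,cnt,z):
    P=plane(c,cnt.reshape(-1,2),z)[:,:2]
    R=cv2.minAreaRect((P*1000).astype(np.float32)); return R
E
python3 - <<'E'
from h import *
t=dict(np.load("pics/top.npz")); s=dict(np.load("pics/scene.npz"))
for n,c,roi in(("top",t,(215,150,375,245)),("scene",s,(205,165,380,335))):
    p=c["p"]; x0,y0,x1,y1=roi
    h=cv2.cvtColor(p,cv2.COLOR_RGB2HSV); M=np.zeros(p.shape[:2],bool); M[y0:y1,x0:x1]=1
    bed=M&(h[...,1]<60)&(h[...,2]>110)
    bc=biggest(bed); R=rect(c,bc,.012); print(n,"bed",R)
    dark=M&(p.max(2)<75); 
    for k in cv2.findContours(dark.astype(np.uint8),0,1)[0]:
        if cv2.contourArea(k)>60: print(" dark",cv2.boundingRect(k),rect(c,k,.03))
ims=[cv2.resize(c["p"][y0:y1,x0:x1],None,fx=4,fy=4,interpolation=2) for c,(x0,y0,x1,y1) in((t,(220,150,370,240)),)]
cv2.imwrite("pics/c1.png",ims[0][:,:,::-1])
E
```

```text
top bed ((566.2691650390625, -11.367752075195312), (439.8922119140625, 239.44911193847656), 89.99874877929688)
 dark (283, 181, 56, 32) ((560.5864868164062, -72.61371612548828), (92.62081909179688, 181.52915954589844), 8.281641006469727)
 dark (258, 164, 13, 13) ((656.4280395507812, 86.3600845336914), (41.53388214111328, 42.61022186279297), 89.86595153808594)
scene bed ((567.2811889648438, -4.637298583984375), (239.2093963623047, 456.07635498046875), 0.07674119621515274)
 dark (249, 223, 61, 68) ((566.0458984375, -78.35115814208984), (102.23992156982422, 193.732177734375), 8.56093692779541)
 dark (323, 195, 17, 19) ((594.7799682617188, 150.13938903808594), (48.68242645263672, 64.65567779541016), 34.42257308959961)
 dark (320, 183, 41, 43) ((620.3651123046875, 168.07977294921875), (83.67236328125, 170.8672637939453), 8.34335994720459)
```

View pics/c1.png

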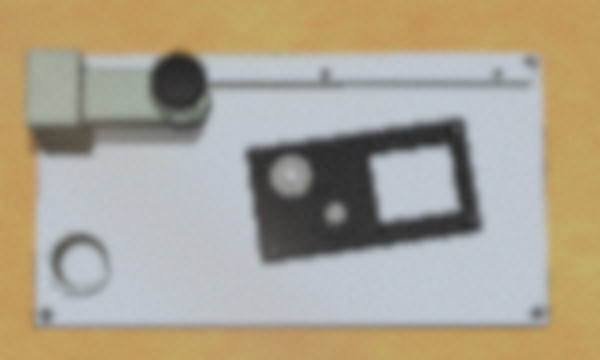

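The close-up shows the bracket with yaw about +8.4°. The rivet boss is at (291, 176) in the crop, the small boss at (335, 213), and the window's at right. The fence line runs level at row 83. My plan is to pinch the rail on the -x side of the window, one finger inside it, and slide. First I'll move to hover there.

```bash
python3 -m pendant '[[-1,0.458,-0.322,-0.045,-75.4],[-1,0.458,-0.322,-0.045,-75.4],[-1,0.458,-0.322,-0.045,-75.4],[-1,0.458,-0.322,-0.045,-75.4],[-1,0.458,-0.322,-0.045,-75.4],[-1,0.458,-0.322,-0.045,-75.4],[-1,0.458,-0.322,-0.045,-75.4],[-1,0.458,-0.322,-0.045,-75.4],[-1,0.458,-0.322,-0.045,-75.4],[-1,0.458,-0.322,-0.045,-75.4],[-1,0.458,-0.322,-0.045,-75.4],[-1,0.458,-0.322,-0.045,-75.4]]'
```

```text
clock: 1.1
ee_pos: [0.508, -0.1504, 0.2463]
eef_rot: [[-0.15, 0.989, -0.0], [0.989, 0.15, 0.0], [0.0, -0.0, -1.0]]
force: [1.1, -2.0, -0.7]
width: 0.999
finger_force: 0.0
```

```bash
python3 -m pendant '[[-1,0,0,0,0],[-1,0,0,0,0],[-1,0,0,0,0]]'
python3 - <<'E'
from workcell import r, read_camera, camera_params
import cv2,numpy as np
s=r.sense();c=camera_params("wrist");p,d=read_camera("wrist"); cv2.imwrite("pics/w1.png",p[:,:,::-1]); np.savez("pics/w1.npz",p=p,d=d,**c)
print(s["ee_pos"],np.round(c["T"],3).tolist(),s["clock"])
p,d=read_camera("top"); np.savez("pics/top2.npz",p=p,d=d,**camera_params("top"))
E
```

```text
clock: 1.35
ee_pos: [0.5071, -0.1525, 0.2459]
eef_rot: [[-0.146, 0.989, -0.001], [0.989, 0.146, -0.0], [0.0, -0.001, -1.0]]
force: [0.4, -0.2, 0.1]
width: 0.997
finger_force: 0.0
[ 0.50711699 -0.15246697  0.24588928] [[0.989, -0.142, -0.036, 0.496], [0.146, 0.959, 0.241, -0.085], [0.0, -0.244, 0.97, 0.424], [0.0, 0.0, 0.0, 1.0]] 1.35
```

View pics/w1.png

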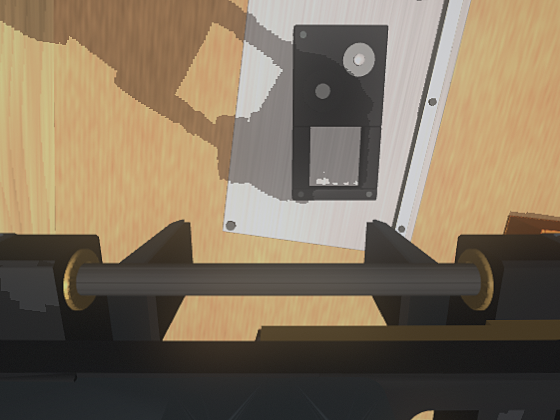

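The wrist view shows the bracket between (294, 25) and (388, 200), its window at (310–361, 127–186) and the rivet at (359, 59). The fence runs along the right from (470, 0) to (400, 230). Next I'll measure these.

Run:
```python
from h import *
c=dict(np.load("pics/w1.npz"));p=c["p"]
M=np.zeros(p.shape[:2],bool);M[10:215,280:400]=1
# bracket corners
for th in(60,80):
    m=M&(p.max(2)<th); m=cv2.morphologyEx(m.astype(np.uint8),2,np.ones((3,3)))
    k=biggest(m); R=rect(c,k,.030); print("bracket",th,cv2.boundingRect(k),R)
# window
g=M&(p.max(2)>75); g[:115]=0;g[195:]=0;g[:,:300]=0;g[:,372:]=0
k=biggest(g); print("window",cv2.boundingRect(k),rect(c,k,.030))
# rivet
w=M&(p.min(2)>195); w[:40]=0;w[80:]=0
k=biggest(w);(x,y),rr=cv2.minEnclosingCircle(k);print("rivet",x,y,rr,plane(c,[x,y],.034))
# bed left edge and front-left corner: bed rows
h=cv2.cvtColor(p,cv2.COLOR_RGB2HSV)
pts=[]
for row in range(150,220,3):
    pass
# fence front face: per-row dark line right of the bracket
def line(f,z):
    pts=np.array(f,float); P=plane(c,pts,z)[:,:2]
    v=cv2.fitLine(P.astype(np.float32),cv2.DIST_HUBER,0,1e-4,1e-4).ravel(); return P[[0,-1]],np.degrees(np.arctan2(v[1],v[0])),v
for row in(40,120,190): print(row,p[row,385:470].sum(1).tolist())
```

```text
bracket 60 (293, 58, 75, 107) ((552.334228515625, -70.87702941894531), (81.0187759399414, 112.56163787841797), 6.792150974273682)
bracket 80 (292, 26, 96, 174) ((561.0106201171875, -75.04248046875), (99.25762939453125, 186.48928833007812), 8.472786903381348)
window (309, 127, 53, 59) ((566.1837768554688, -118.22732543945312), (57.628204345703125, 66.0838851928711), 8.464550971984863)
rivet 388.5 59.5 19.65970230102539 [[ 0.60337217 -0.00835137  0.034     ]]
40 [226, 191, 319, 614, 601, 597, 598, 596, 594, 596, 590, 582, 589, 576, 577, 589, 592, 578, 584, 588, 595, 599, 592, 581, 569, 575, 572, 569, 572, 581, 586, 589, 574, 571, 587, 593, 583, 589, 586, 589, 586, 582, 590, 586, 579, 570, 575, 583, 591, 553, 300, 253, 265, 245, 340, 550, 639, 620, 617, 617, 614, 617, 617, 618, 619, 617, 617, 624, 582, 554, 568, 569, 566, 571, 576, 529, 506, 507, 500, 498, 504, 507, 506, 498, 493]
120 [590, 592, 594, 601, 595, 590, 586, 582, 582, 585, 582, 599, 604, 600, 576, 568, 583, 587, 584, 586, 579, 581, 575, 588, 596, 601, 597, 586, 585, 595, 629, 440, 262, 256, 261, 204, 624, 642, 628, 623, 624, 624, 622, 620, 618, 622, 624, 627, 634, 522, 581, 597, 598, 593, 587, 587, 456, 511, 500, 499, 504, 507, 502, 496, 502, 507, 511, 501, 490, 486, 495, 507, 508, 504, 500, 503, 501, 490, 484, 480, 485, 487, 480, 482, 492]
190 [598, 607, 608, 597, 598, 599, 593, 599, 602, 600, 602, 597, 597, 611, 623, 400, 230, 253, 209, 552, 644, 633, 623, 625, 623, 623, 624, 625, 626, 623, 629, 594, 597, 603, 597, 604, 603, 617, 505, 494, 495, 491, 497, 500, 493, 481, 485, 496, 497, 492, 491, 503, 507, 497, 487, 487, 495, 502, 488, 481, 483, 491, 498, 493, 486, 496, 501, 493, 483, 481, 490, 487, 482, 482, 490, 505, 510, 504, 497, 494, 494, 488, 482, 479, 493]
```

Run:
```python
from h import *
c=dict(np.load("pics/w1.npz"));p=c["p"].astype(int)
pts=[]
for row in range(15,215,3):
    a=p[row].sum(1); 
    d=np.diff(a[390:470]); j=[i for i in range(2,78) if a[390+i+1]>520 and a[390+i-1]<360]
    if j: pts.append((390+j[-1],row))
P=plane(c,pts,.026)[:,:2]; v=cv2.fitLine(P.astype(np.float32),cv2.DIST_HUBER,0,1e-4,1e-4).ravel()
print(len(pts),"fence",P[0],P[-1],"yaw",np.degrees(np.arctan(-v[0]/v[1])))
w=(p.min(2)>185);w[:48]=0;w[72:]=0;w[:,:345]=0;w[:,375:]=0
k=biggest(w);(x,y),rr=cv2.minEnclosingCircle(k);print("rivet",x,y,rr,plane(c,[x,y],.034))
# bed -y edge: pixels bottom edge between cols 240..380
h=cv2.cvtColor(c["p"],cv2.COLOR_RGB2HSV); b=[]
for col in range(240,360,5):
    s=h[200:260,col,1].astype(int); b.append((col,200+np.argmax(s>70)))
B=plane(c,b,.012);f=cv2.fitLine(B[:,:2].astype(np.float32),4,0,1e-4,1e-4).ravel();print("bed -y edge",B[0],B[-1],np.degrees(np.arctan(f[1]/f[0])))
```

```text
67 fence [0.65604652 0.04538907] [ 0.65650174 -0.1736517 ] yaw 0.14003003
rivet 358.558837890625 59.382354736328125 4.651425361633301 [[ 0.57187801 -0.01297874  0.034     ]]
bed -y edge [ 0.4695188  -0.23306724  0.012     ] [ 0.61768797 -0.23301351  0.012     ] 0.13451822
```

```bash
python3 -m pendant '[[-1,0.0236,0.0247,0.03,0],[-1,0.0236,0.0247,0.07,0],[-1,0.0236,0.0247,0.11,0],[-1,0.0236,0.0247,0.15,0],[-1,0.0236,0.0247,0.18,0],[-1,0.0236,0.0247,0.2,0],[-1,0.0236,0.0247,0.21,0],[-1,0.0236,0.0247,0.2155,0],[-1,0.0236,0.0247,0.2155,0],[-1,0.0236,0.0247,0.2155,0]]' 15; python3 -m pendant '[[0.3,0,0,0,0],[0.6,0,0,0,0],[0.6,0,0,0,0],[0.8,0,0,0,0],[0.8,0,0,0,0],[0.8,0,0,0,0],[0.8,0,0,0,0],[0.8,0,0,0,0]]' 15
```

```text
clock: 2.28
ee_pos: [0.5289, -0.1262, 0.0317]
eef_rot: [[-0.145, 0.989, 0.001], [0.989, 0.145, -0.0], [-0.001, 0.001, -1.0]]
force: [0.1, 0.3, 0.0]
width: 0.999
finger_force: 0.0
clock: 2.95
ee_pos: [0.5284, -0.1255, 0.0307]
eef_rot: [[-0.145, 0.989, -0.0], [0.989, 0.145, 0.0], [0.0, -0.0, -1.0]]
force: [-0.0, -1.2, -0.0]
width: 0.446
finger_force: 0.0
```

```bash
python3 -m pendant '[[1,0,0,0,0],[1,0,0,0,0],[1,0,0,0,0],[1,0,0,0,0],[1,0,0,0,0],[1,0,0,0,0],[1,0,0,0,0]]' 15
python3 - <<'E'
from workcell import r, read_camera, camera_params
import cv2,numpy as np
s=r.sense();c=camera_params("wrist");p,d=read_camera("wrist"); cv2.imwrite("pics/w2.png",p[:,:,::-1]); np.savez("pics/w2.npz",p=p,d=d,**c)
E
```

```text
clock: 3.53
ee_pos: [0.5284, -0.1255, 0.0307]
eef_rot: [[-0.145, 0.989, 0.0], [0.989, 0.145, -0.0], [-0.0, 0.0, -1.0]]
force: [0.3, -0.1, -0.3]
width: 0.007
finger_force: 0.0
```

View pics/w2.png

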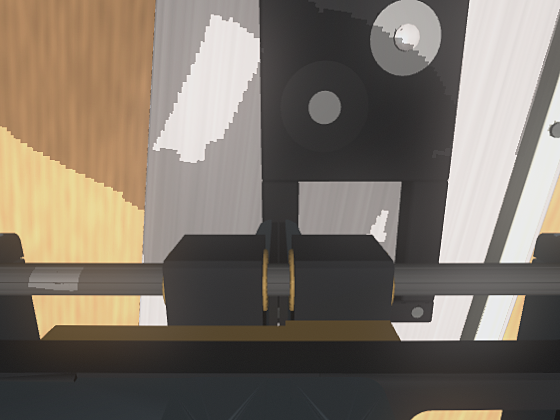

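The picture shows the fingers shut at (277, 230) over the rail at columns 263–298. They closed on nothing, so I'll check the heights.

Run:
```python
import numpy as np
from h import *
for n,pts in(("w2",[(340,150),(282,200),(425,220),(350,200),(210,200),(410,36),(380,60),(277,228),(272,230),(285,230)]),("w1",[(340,115),(302,150),(370,150),(335,160),(260,150),(340,192),(359,59)])):
    c=dict(np.load(f"pics/{n}.npz"))
    for u,v in pts:
        d=float(c["d"][v,u]); q=cv2.undistortPoints(np.array([[[u,v]]],float),c["K"],c["D"]).ravel()
        P=c["T"][:3,:3]@(d*np.array([q[0],-q[1],-1]))+c["T"][:3,3]; print(n,(u,v),np.round(P,4))
```

```text
w2 (340, 150) [ 0.5514 -0.0694  0.0305]
w2 (282, 200) [ 0.5258 -0.1     0.0302]
w2 (425, 220) [ 0.6048 -0.1     0.0293]
w2 (350, 200) [ 0.5664 -0.0985  0.0116]
w2 (210, 200) [ 0.4847 -0.1105  0.012 ]
w2 (410, 36) [ 0.5731 -0.0123  0.0347]
w2 (380, 60) [ 0.5626 -0.0238  0.0301]
w2 (277, 228) [ 0.5246 -0.1101  0.0482]
w2 (272, 230) [ 0.5222 -0.1103  0.0518]
w2 (285, 230) [ 0.5284 -0.1097  0.0509]
w1 (340, 115) [ 0.5641 -0.072   0.0287]
w1 (302, 150) [ 0.5284 -0.1163  0.0295]
w1 (370, 150) [ 0.6049 -0.1049  0.0301]
w1 (335, 160) [ 0.5709 -0.1236  0.0119]
w1 (260, 150) [ 0.4805 -0.1249  0.0128]
w1 (340, 192) [ 0.5805 -0.158   0.0297]
w1 (359, 59) [ 0.5724 -0.0124  0.0335]
```

Run:
```python
import numpy as np,cv2
p=np.load("pics/w2.npz")["p"][170:330,200:410]
p=cv2.convertScaleAbs(cv2.resize(p,None,fx=3.6,fy=3.6,interpolation=2),alpha=2.2,beta=10)
cv2.imwrite("pics/c2.png",p[:,:,::-1])
```

```text
(no output)
```

View pics/c2.png

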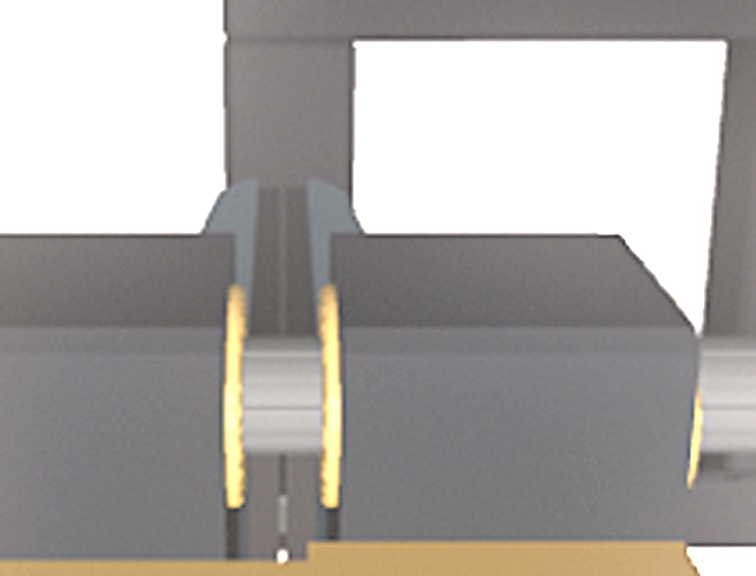

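Run:
```python
import numpy as np
from h import *
c=dict(np.load("pics/w2.npz"))
for u in (268,277,290):
  for v in range(214,234,2):
    d=float(c["d"][v,u]); q=cv2.undistortPoints(np.array([[[u,v]]],float),c["K"],c["D"]).ravel()
    P=c["T"][:3,:3]@(d*np.array([q[0],-q[1],-1]))+c["T"][:3,3]; print((u,v),np.round(P,4))
print(proj(c,[[.528,-.1095,z] for z in(.0167,.03,.04,.05)]))
```

```text
(268, 214) [ 0.5194 -0.1087  0.0305]
(268, 216) [ 0.5196 -0.1102  0.0291]
(268, 218) [ 0.5198 -0.1109  0.0308]
(268, 220) [ 0.5198 -0.1092  0.04  ]
(268, 222) [ 0.5199 -0.1094  0.0428]
(268, 224) [ 0.52   -0.1096  0.0454]
(268, 226) [ 0.52   -0.109   0.0505]
(268, 228) [ 0.5201 -0.1092  0.053 ]
(268, 230) [ 0.5202 -0.1093  0.0558]
(268, 232) [ 0.5203 -0.1093  0.0586]
(277, 214) [ 0.5242 -0.1079  0.0311]
(277, 216) [ 0.5245 -0.1095  0.0292]
(277, 218) [ 0.5246 -0.1104  0.03  ]
(277, 220) [ 0.5248 -0.1115  0.03  ]
(277, 222) [ 0.5245 -0.11    0.0387]
(277, 224) [ 0.5246 -0.11    0.0422]
(277, 226) [ 0.5246 -0.1102  0.045 ]
(277, 228) [ 0.5246 -0.1101  0.0482]
(277, 230) [ 0.5246 -0.1101  0.0514]
(277, 232) [ 0.5247 -0.1105  0.0532]
(290, 214) [ 0.5312 -0.1072  0.0298]
(290, 216) [ 0.5315 -0.1086  0.0287]
(290, 218) [ 0.5315 -0.1092  0.0305]
(290, 220) [ 0.5317 -0.1102  0.0308]
(290, 222) [ 0.5308 -0.1077  0.043 ]
(290, 224) [ 0.5307 -0.1076  0.0468]
(290, 226) [ 0.5306 -0.1077  0.0499]
(290, 228) [ 0.5305 -0.1078  0.0527]
(290, 230) [ 0.5304 -0.1076  0.0564]
(290, 232) [ 0.5303 -0.1076  0.0593]
[[283.08748873 210.85351414]
 [283.46503615 217.29948293]
 [283.78515536 222.76549083]
 [284.14238979 228.86580852]]
```

```bash
python3 - <<'E'
import numpy as np
from h import *
c=dict(np.load("pics/w1.npz"))
for u in (184,188,369,373):
  for v in (218,220,221,222,224,227,230):
    d=float(c["d"][v,u]); q=cv2.undistortPoints(np.array([[[u,v]]],float),c["K"],c["D"]).ravel()
    P=c["T"][:3,:3]@(d*np.array([q[0],-q[1],-1]))+c["T"][:3,3]; print((u,v),np.round(P,4))
E
python3 -m pendant '[[-1,0,0,0,0],[-1,0,0,0,0],[-1,0,0,0,0],[-1,0,0,0,0],[-1,0,0,0,0],[-1,0,0,0,0],[-1,0,0,0,0],[-1,0,0,0,0],[-1,0,0,0,0],[-1,0,0,0,0],[-1,0,0,0.004,0],[-1,0,0,0.008,0]]'
```

```text
(184, 218) [ 3.949e-01 -2.263e-01  2.000e-04]
(184, 220) [ 0.4553 -0.1431  0.2532]
(184, 221) [ 0.4557 -0.1433  0.2544]
(184, 222) [ 0.4556 -0.144   0.2539]
(184, 224) [ 0.4564 -0.1441  0.2568]
(184, 227) [ 0.4577 -0.1438  0.2618]
(184, 230) [ 0.4587 -0.144   0.2655]
(188, 218) [ 0.4003 -0.2252  0.0012]
(188, 220) [ 4.002e-01 -2.283e-01  2.000e-04]
(188, 221) [ 0.4003 -0.2297 -0.    ]
(188, 222) [ 0.4577 -0.1436  0.2541]
(188, 224) [ 0.4586 -0.1435  0.2575]
(188, 227) [ 0.4589 -0.1447  0.2586]
(188, 230) [ 0.4591 -0.1463  0.2586]
(369, 218) [ 0.627  -0.189   0.0103]
(369, 220) [ 0.627  -0.1911  0.0121]
(369, 221) [ 0.6274 -0.1925  0.0116]
(369, 222) [ 0.551  -0.1305  0.252 ]
(369, 224) [ 0.5498 -0.1303  0.2566]
(369, 227) [ 0.5486 -0.1306  0.2614]
(369, 230) [ 0.549  -0.1322  0.2609]
(373, 218) [ 0.6314 -0.1879  0.012 ]
(373, 220) [ 0.5514 -0.128   0.2562]
(373, 221) [ 0.5516 -0.1286  0.2562]
(373, 222) [ 0.5517 -0.1291  0.256 ]
(373, 224) [ 0.5517 -0.1299  0.2569]
(373, 227) [ 0.55   -0.1298  0.263 ]
(373, 230) [ 0.5492 -0.1304  0.2663]
clock: 4.58
ee_pos: [0.5285, -0.1256, 0.0225]
eef_rot: [[-0.145, 0.989, 0.0], [0.989, 0.145, -0.0], [-0.0, 0.0, -1.0]]
force: [0.1, -0.1, -0.3]
width: 0.849
finger_force: 0.0
```

```bash
python3 -m pendant '[[-1,0,0,0.002,0],[-1,0,0,0.004,0],[-1,0,0,0.006,0],[-1,0,0,0.008,0]]'; python3 -m pendant '[[-1,0,0,0.001,0],[-1,0,0,0.002,0],[-1,0,0,0.003,0]]'
```

```text
clock: 4.92
ee_pos: [0.5284, -0.1255, 0.0144]
eef_rot: [[-0.145, 0.989, -0.0], [0.989, 0.145, 0.0], [0.0, -0.0, -1.0]]
force: [-0.8, 0.9, -0.4]
width: 1.0
finger_force: 0.0
clock: 5.17
ee_pos: [0.5285, -0.1255, 0.0116]
eef_rot: [[-0.145, 0.989, 0.0], [0.989, 0.145, -0.0], [-0.0, 0.0, -1.0]]
force: [0.7, -0.0, 0.6]
width: 1.004
finger_force: 0.0
```

```bash
python3 -m pendant '[[1,0,0,0,0],[1,0,0,0,0],[1,0,0,0,0],[1,0,0,0,0],[1,0,0,0,0],[1,0,0,0,0],[1,0,0,0,0],[1,0,0,0,0],[1,0,0,0,0],[1,0,0,0,0],[1,0,0,0,0],[1,0,0,0,0]]' 15
```

```text
clock: 6.17
ee_pos: [0.5285, -0.1255, 0.0117]
eef_rot: [[-0.145, 0.989, 0.0], [0.989, 0.145, -0.0], [-0.0, 0.0, -1.0]]
force: [0.9, 0.4, -1.0]
width: 0.212
finger_force: 15.0
```

```bash
python3 -m pendant '[[1,0.004,0.002,0,0.5],[1,0.012,0.006,0,1.5],[1,0.021,0.01,0,2.5],[1,0.03,0.014,0,3.5],[1,0.039,0.019,0,4.5],[1,0.048,0.023,0,5.5],[1,0.057,0.027,0,6.3],[1,0.066,0.032,0,7],[1,0.075,0.036,0,7.7],[1,0.083,0.04,0,8.1],[1,0.088,0.042,0,8.3],[1,0.0902,0.043,0,8.3]]'
python3 - <<'E'
from workcell import r, read_camera, camera_params
import cv2,numpy as np
c=camera_params("wrist");p,d=read_camera("wrist"); cv2.imwrite("pics/w3.png",p[:,:,::-1]); np.savez("pics/w3.npz",p=p,d=d,**c)
E
```

```text
clock: 7.17
ee_pos: [0.558, -0.0293, 0.0117]
eef_rot: [[-0.002, 1.0, -0.0], [1.0, 0.002, -0.0], [-0.0, -0.0, -1.0]]
force: [-0.9, -2.5, 1.6]
width: 0.219
finger_force: 15.0
```

View pics/w3.png

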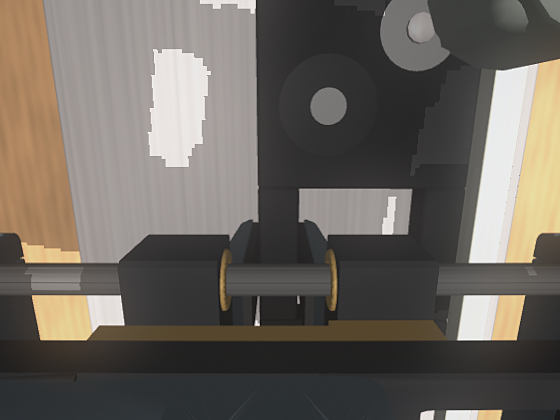

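The bracket is pinched and close to the fence, with a gap near (485, 100). The rivet is at (421, 27), next to the press head at (490, 20).

Run:
```python
from h import *
c=dict(np.load("pics/w3.npz"));p=c["p"].astype(int)
print("rivet",plane(c,[421,27],.034))
def ln(pts,z):
    P=plane(c,pts,z)[:,:2];v=cv2.fitLine(P.astype(np.float32),4,0,1e-4,1e-4).ravel();return P[0],P[-1],np.degrees(np.arctan(-v[0]/v[1]))
# left edge of bracket: first dark px from col 215 rightwards
L=[(200+int(np.argmax(p[v,200:300].max(1)<75)),v) for v in range(20,200,4)]
print("left edge",ln(L,.030))
for v in(90,110,130): print(v,p[v,455:510].sum(1).tolist())
```

```text
rivet [[0.61629166 0.07573952 0.034     ]]
left edge (array([0.54742859, 0.07912554]), array([0.54783452, 0.00259938]), np.float32(-0.03124561))
90 [177, 179, 180, 179, 183, 180, 183, 182, 188, 187, 189, 188, 192, 193, 195, 194, 197, 200, 201, 204, 204, 205, 192, 228, 266, 273, 268, 268, 273, 276, 273, 273, 276, 277, 275, 276, 264, 288, 560, 686, 705, 702, 702, 699, 699, 698, 698, 698, 699, 700, 699, 702, 700, 702, 700]
110 [181, 183, 181, 187, 187, 190, 187, 191, 194, 195, 196, 198, 201, 204, 201, 205, 210, 210, 213, 202, 211, 253, 278, 274, 273, 279, 280, 282, 279, 281, 285, 285, 282, 277, 283, 508, 674, 706, 705, 703, 703, 702, 700, 701, 701, 702, 701, 701, 702, 703, 703, 705, 701, 701, 699]
130 [185, 185, 189, 192, 191, 197, 196, 199, 199, 201, 205, 208, 208, 209, 211, 214, 211, 207, 239, 286, 282, 279, 280, 282, 287, 285, 285, 287, 291, 288, 281, 276, 467, 657, 704, 706, 704, 703, 702, 701, 701, 703, 703, 704, 703, 704, 706, 706, 704, 704, 703, 702, 702, 704, 704]
```

```bash
python3 -m pendant '[[1,0.0005,0.002,0,0],[1,0.0012,0.004,0,0],[1,0.0012,0.006,0,0],[1,0.0012,0.007,0,0]]'; python3 -m pendant '[[1,0,0.0005,0,0],[1,0,0.001,0,0],[1,0,0.0015,0,0]]'
```

```text
clock: 7.55
ee_pos: [0.5646, -0.029, 0.0117]
eef_rot: [[-0.001, 1.0, -0.001], [1.0, 0.001, 0.0], [0.0, -0.001, -1.0]]
force: [-5.0, 0.7, 5.5]
width: 0.215
finger_force: 15.0
clock: 7.8
ee_pos: [0.5659, -0.029, 0.0117]
eef_rot: [[-0.001, 1.0, -0.001], [1.0, 0.001, 0.0], [0.0, -0.001, -1.0]]
force: [-4.6, 0.4, 6.0]
width: 0.218
finger_force: 15.0
```

```bash
python3 -m pendant '[[1,0,0.0005,0,0],[1,0,0.001,0,0],[1,0,0.001,0,0]]'
```

```text
clock: 8.05
ee_pos: [0.5664, -0.029, 0.0116]
eef_rot: [[-0.001, 1.0, -0.002], [1.0, 0.001, 0.0], [0.0, -0.002, -1.0]]
force: [-7.6, -0.0, 9.0]
width: 0.216
finger_force: 15.0
```

```bash
python3 -m pendant '[[1,0,0.0005,0,0],[1,0,0.001,0,0],[1,0,0.001,0,0]]'
python3 - <<'E'
from workcell import r, read_camera, camera_params
from h import *
c=camera_params("wrist");q,d=read_camera("wrist"); np.savez("pics/w4.npz",p=q,d=d,**c); p=q.astype(int)
L=[(200+int(np.argmax(p[v,200:300].max(1)<75)),v) for v in range(20,200,4)]
P=plane(c,L,.03);print(P[0],P[-1])
for v in(90,110,130): print(v,p[v,445:500].sum(1).tolist())
E
```

```text
clock: 8.3
ee_pos: [0.5664, -0.029, 0.0116]
eef_rot: [[-0.001, 1.0, -0.004], [1.0, 0.001, 0.0], [0.0, -0.004, -1.0]]
force: [-12.6, -2.7, 12.4]
width: 0.219
finger_force: 15.0
[0.55550671 0.0794294  0.03      ] [0.5558255  0.00291418 0.03      ]
90 [185, 186, 186, 187, 187, 190, 189, 191, 194, 195, 196, 197, 197, 200, 205, 204, 202, 208, 209, 210, 211, 212, 214, 214, 217, 222, 223, 223, 224, 228, 231, 213, 148, 651, 733, 706, 700, 698, 698, 700, 699, 701, 700, 699, 702, 700, 702, 701, 700, 698, 698, 700, 701, 702, 703]
110 [189, 191, 191, 193, 197, 197, 198, 201, 203, 203, 206, 203, 209, 210, 211, 214, 214, 217, 221, 222, 225, 226, 228, 232, 232, 234, 235, 237, 231, 192, 448, 701, 718, 705, 701, 700, 701, 702, 702, 701, 702, 703, 703, 703, 704, 702, 700, 700, 701, 702, 704, 705, 704, 702, 701]
130 [191, 197, 197, 201, 201, 206, 206, 205, 207, 207, 212, 215, 218, 219, 220, 221, 223, 227, 231, 229, 231, 235, 238, 235, 238, 237, 219, 218, 543, 739, 709, 702, 701, 700, 701, 704, 703, 704, 703, 706, 705, 704, 703, 702, 702, 701, 704, 704, 705, 705, 704, 704, 704, 705, 707]
```

```bash
python3 -m pendant '[[1,0,-0.0008,0,0],[1,0,-0.0015,0,0],[0,0,-0.0015,0,0],[0,0,-0.0015,0,0],[0,0,-0.0015,0,0],[0,0,-0.0015,0,0],[0,0,-0.0015,0,0],[0,0,-0.0015,0,0]]'; python3 -m pendant '[[0,0,0,-0.01,0],[0,0,0,-0.04,0],[0,0,0,-0.08,0],[0,0,0,-0.12,0],[0,0,0,-0.16,0],[0,0.01,0.01,-0.2,0],[0,0.03,0.03,-0.24,0],[0,0.05,0.05,-0.25,0],[0,0.06,0.05,-0.25,0],[1,0.06,0.05,-0.25,0],[1,0.06,0.05,-0.25,0],[1,0.06,0.05,-0.25,0]]'
python3 - <<'E'
from workcell import r, read_camera, camera_params
import cv2,numpy as np
s=r.sense();c=camera_params("wrist");p,d=read_camera("wrist"); cv2.imwrite("pics/w5.png",p[:,:,::-1]); np.savez("pics/w5.npz",p=p,d=d,**c)
E
```

```text
clock: 9.02
ee_pos: [0.567, -0.0288, 0.0117]
eef_rot: [[-0.001, 1.0, 0.0], [1.0, 0.001, -0.0], [-0.0, 0.0, -1.0]]
force: [-0.4, -0.1, 0.1]
width: 0.499
finger_force: 0.0
clock: 10.02
ee_pos: [0.6158, 0.0307, 0.2611]
eef_rot: [[-0.001, 1.0, -0.002], [1.0, 0.001, -0.0], [-0.0, -0.002, -1.0]]
force: [-0.3, -0.1, -0.6]
width: 0.313
finger_force: 0.0
```

View pics/w5.png

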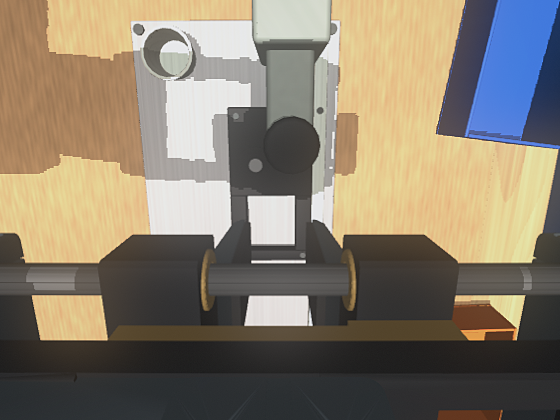

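The view shows the cap at (292, 145), the bracket's +y end at row 107 and its -x edge at column 230, and the window at (248–297, 195–247). I'll measure these together.

Run:
```python
from h import *
c=dict(np.load("pics/w5.npz"));p=c["p"];g=cv2.GaussianBlur(cv2.cvtColor(p,cv2.COLOR_RGB2GRAY),(3,3),0)
roi=g[105:180,255:330]
print("circles",[ (x+255,y+105,rr,np.round(plane(c,[x+255,y+105],.165),4)) for x,y,rr in (cv2.HoughCircles(roi,cv2.HOUGH_GRADIENT,1,50,param1=60,param2=10,minRadius=22,maxRadius=30)[0].astype(float))])
m=np.zeros(g.shape,np.uint8);m[112:180,262:325]=(g[112:180,262:325]<45);m[150:,:]*=1
for v in (120,130,145,160,170): print(v,g[v,258:326].tolist())
G=g.astype(int)
# +y end edge in cols 240..260 : steepest drop row 95..118
E=[(u,95+int(np.argmin(np.diff(G[95:118,u])))+.5) for u in range(242,262,2)]
print("end",E[:3],plane(c,E,.03)[:,1].round(4))
W=[(250+i,180+int(np.argmax(np.diff(G[180:215,250+i])))+.5) for i in range(4,44,5)]
print("window top",W[:3],plane(c,W,.03)[:,1].round(4))
L=[(220+int(np.argmin(np.diff(G[v,220:245])))+.5,v) for v in range(120,185,5)]
print("left",L[0],L[-1],plane(c,L,.03)[:,0].round(4))
```

```text
circles [(np.float64(290.5), np.float64(145.5), np.float64(29.399999618530273), array([[0.6245, 0.0776, 0.165 ]]))]
120 [71, 71, 70, 70, 70, 69, 68, 69, 80, 100, 115, 122, 129, 135, 137, 132, 122, 112, 102, 89, 75, 65, 59, 57, 59, 61, 62, 63, 63, 64, 64, 64, 65, 65, 65, 65, 65, 65, 64, 63, 62, 62, 61, 60, 58, 58, 61, 74, 99, 121, 130, 129, 123, 110, 108, 144, 182, 190, 187, 189, 190, 187, 183, 183, 187, 188, 181, 166]
130 [68, 68, 68, 67, 67, 66, 65, 66, 68, 64, 59, 58, 60, 62, 64, 65, 66, 66, 65, 65, 65, 65, 65, 65, 65, 64, 64, 64, 64, 64, 64, 64, 64, 64, 64, 64, 64, 64, 64, 64, 64, 64, 64, 65, 65, 65, 65, 65, 65, 65, 65, 66, 66, 65, 64, 60, 63, 96, 151, 186, 191, 186, 183, 184, 186, 186, 181, 166]
145 [65, 64, 64, 64, 63, 59, 57, 58, 59, 60, 61, 61, 61, 61, 61, 61, 60, 60, 60, 60, 60, 60, 60, 60, 60, 60, 60, 60, 60, 60, 60, 60, 60, 60, 60, 60, 60, 61, 61, 61, 61, 61, 62, 62, 62, 62, 62, 62, 62, 63, 63, 63, 64, 64, 64, 65, 65, 65, 65, 63, 59, 78, 136, 182, 189, 182, 172, 163]
160 [115, 103, 83, 67, 62, 62, 62, 62, 60, 57, 56, 57, 58, 59, 59, 59, 59, 59, 59, 59, 59, 59, 59, 59, 58, 58, 59, 59, 59, 59, 59, 59, 59, 60, 60, 60, 60, 60, 60, 61, 61, 61, 61, 61, 62, 62, 62, 63, 63, 63, 63, 64, 64, 64, 62, 62, 80, 123, 167, 187, 187, 183, 183, 185, 186, 180, 162, 151]
170 [116, 102, 84, 69, 64, 64, 64, 64, 63, 63, 64, 63, 63, 63, 63, 62, 62, 61, 60, 59, 58, 57, 57, 57, 58, 59, 59, 60, 60, 60, 60, 60, 60, 60, 61, 61, 61, 62, 62, 62, 62, 62, 62, 62, 62, 62, 63, 64, 65, 67, 67, 67, 62, 77, 133, 180, 188, 185, 185, 186, 185, 183, 185, 186, 185, 182, 171, 161]
end [(242, 106.5), (244, 106.5), (246, 106.5)] [0.1113 0.1113 0.1113 0.1114 0.1114 0.1114 0.1114 0.1114 0.1114 0.1114]
window top [(254, 195.5), (259, 195.5), (264, 195.5)] [0.0068 0.0068 0.0068 0.0068 0.0068 0.0068 0.0068 0.0068]
left (227.5, 120) (229.5, 180) [0.5561 0.5559 0.5557 0.5555 0.5553 0.5563 0.5561 0.5559 0.5557 0.5555
 0.5553 0.5563 0.5561]
```

The rivet is at about y = 0.0765 and the tip at about y = 0.0773, and the bracket is square against the fence. That's good to within 1 mm, so I'll press now.

```bash
python3 -m pendant '[[1,0.015,0.005,0,0],[1,0.03,0.0094,0,0],[1,0.04,0.0094,0,0],[1,0.047,0.0094,0,0],[1,0.047,0.0094,0.03,0],[1,0.047,0.0094,0.06,0],[1,0.047,0.0094,0.075,0],[1,0.047,0.0094,0.083,0],[1,0.047,0.0094,0.083,0]]'; python3 -m pendant '[[1,0,0,0.003,0],[1,0,0,0.006,0],[1,0,0,0.009,0],[1,0,0,0.012,0],[1,0,0,0.015,0]]'
```

```text
clock: 10.82
ee_pos: [0.6251, 0.0786, 0.1771]
eef_rot: [[-0.002, 1.0, -0.003], [1.0, 0.002, -0.0], [-0.0, -0.003, -1.0]]
force: [-0.1, -0.6, -0.1]
width: 0.007
finger_force: 0.0
clock: 11.23
ee_pos: [0.6264, 0.0782, 0.1639]
eef_rot: [[-0.001, 1.0, 0.001], [1.0, 0.001, 0.0], [0.0, 0.001, -1.0]]
force: [-0.3, -0.6, 0.3]
width: 0.004
finger_force: 0.0
```

```bash
python3 -m pendant '[[1,0,0,0.002,0],[1,0,0,0.004,0],[1,0,0,0.006,0],[1,0,0,0.008,0]]';python3 -m pendant '[[1,0,0,0.002,0],[1,0,0,0.004,0],[1,0,0,0.004,0]]';python3 -m pendant '[[1,0,0,0.001,0],[1,0,0,0.002,0],[1,0,0,0.002,0]]'
```

```text
clock: 11.57
ee_pos: [0.6262, 0.0782, 0.1556]
eef_rot: [[-0.001, 1.0, 0.0], [1.0, 0.001, -0.0], [-0.0, 0.0, -1.0]]
force: [-1.0, 0.5, 3.1]
width: 0.004
finger_force: 1.4
clock: 11.82
ee_pos: [0.6262, 0.0782, 0.1515]
eef_rot: [[-0.001, 1.0, 0.0], [1.0, 0.001, -0.0], [-0.0, 0.0, -1.0]]
force: [-0.2, 0.2, 3.3]
width: 0.005
finger_force: 2.0
clock: 12.07
ee_pos: [0.6262, 0.0782, 0.1496]
eef_rot: [[-0.001, 1.0, 0.0], [1.0, 0.001, -0.0], [-0.0, 0.0, -1.0]]
force: [-2.4, 0.0, 3.6]
width: 0.006
finger_force: 2.2
```

```bash
python3 -m pendant '[[1,0,0,0.001,0],[1,0,0,0.002,0],[1,0,0,0.002,0]]';python3 -m pendant '[[1,0,0,0.0005,0],[1,0,0,0.001,0],[1,0,0,0.001,0]]'
```

```text
clock: 12.32
ee_pos: [0.6262, 0.0782, 0.1476]
eef_rot: [[-0.001, 1.0, 0.0], [1.0, 0.001, -0.0], [-0.0, 0.0, -1.0]]
force: [-1.9, -0.1, 4.5]
width: 0.008
finger_force: 2.5
clock: 12.57
ee_pos: [0.6262, 0.0782, 0.1467]
eef_rot: [[-0.001, 1.0, 0.0], [1.0, 0.001, -0.0], [-0.0, 0.0, -1.0]]
force: [-2.3, -0.9, 5.8]
width: 0.005
finger_force: 2.7
```

```bash
python3 -m pendant '[[1,0,0,0.0005,0],[1,0,0,0.001,0],[1,0,0,0.001,0]]'
```

```text
clock: 12.82
ee_pos: [0.6262, 0.0782, 0.1463]
eef_rot: [[-0.001, 1.0, 0.001], [1.0, 0.001, 0.0], [0.0, 0.001, -1.0]]
force: [-4.4, -0.7, 14.1]
width: 0.005
finger_force: 6.7
```

The tip has met the rivet: the force jumped to 14 N at about 11 mm of travel. I'll lift off and check.

```bash
python3 -m pendant '[[1,0,0,0.0005,0],[1,0,0,0.0005,0],[1,0,0,-0.003,0],[1,0,0,-0.008,0],[1,0,0,-0.015,0],[1,0,0,-0.03,0],[1,0,0,-0.06,0],[1,0,0,-0.1,0],[1,-0.03,0,-0.115,0],[1,-0.047,-0.01,-0.115,0],[1,-0.047,-0.01,-0.115,0],[1,-0.047,-0.01,-0.115,0]]'
python3 - <<'E'
from workcell import r, read_camera, camera_params
from h import *
s=r.sense();c=camera_params("wrist");p,d=read_camera("wrist"); cv2.imwrite("pics/w6.png",p[:,:,::-1]);print(s["clock"],s["ee_pos"])
G=cv2.GaussianBlur(cv2.cvtColor(p,cv2.COLOR_RGB2GRAY),(3,3),0).astype(int)
E=[(u,90+int(np.argmin(np.diff(G[90:125,u])))+.5) for u in range(242,262,4)]
L=[(215+int(np.argmin(np.diff(G[v,215:245])))+.5,v) for v in range(120,185,8)]
print(plane(c,E,.03)[:,1].round(4),plane(c,L,.03)[:,0].round(4),"cap depth",c["T"][2,3]-0, d[140:150,285:297].mean())
u,v=291,145; q=cv2.undistortPoints(np.array([[[u,v]]],float),c["K"],c["D"]).ravel();print(c["T"][:3,:3]@(d[v,u]*np.array([q[0],-q[1],-1]))+c["T"][:3,3])
E
```

```text
clock: 13.82
ee_pos: [0.6158, 0.0307, 0.2609]
eef_rot: [[0.0, 1.0, -0.0], [1.0, -0.0, 0.0], [0.0, -0.0, -1.0]]
force: [0.4, 0.6, -0.8]
width: 0.004
finger_force: 0.0
13.8167 [0.61582052 0.03070023 0.2609301 ]
[0.1114 0.1114 0.1114 0.1114 0.1114] [0.5554 0.5563 0.556  0.5556 0.5553 0.5562 0.5558 0.5555 0.5564] cap depth 0.43930193263673345 0.26421624
[0.62512645 0.0780011  0.16544181]
```

View pics/w6.png

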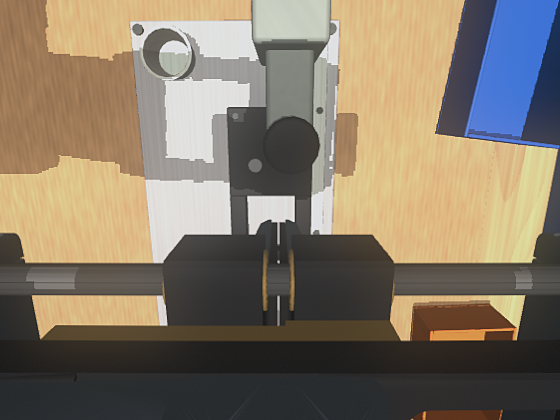

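The cap at (292, 145) is back up at z = 0.165. The bracket hasn't moved (end y = 0.1114, edge x = 0.556), and the robot is clear. I'm handing in.

```bash
python3 -c "
from workcell import r
print(r.hand_in())"
```

```text
the job is handed in; nothing more can be done
None
```

The job is handed in: the bracket is square against the fence with the rivet within about 1 mm of centre under the tip, and the ram was pressed onto the rivet once and sprang back up. The first grip closed on nothing because the fingertips sit about 21 mm higher than stated, so I lowered the tool and gripped again.

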